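# Feel out the gap at the next stop of an indexing table

## Robot

A 7-joint arm with a two-finger parallel gripper is mounted at the origin on a cart in front of the work surface, level with it; the furniture and walls round the work are solid. World frame = base frame: x ahead of the robot, y to its left, z up, the work surface at z = 0. Lengths are in mm, angles in rad, forces in N, time in s.
With the tool pointing down it reaches from about 350 to 900 mm from the base axis. Payload 8.1 kg.
Tool frame: the origin (TCP) lies midway between the tips of the shut fingers; the grasp point (between the pads) lies 19 mm behind it (manip.pinch_z is the distance from the TCP to the grasp point, in mm); z points along the fingers, y is the direction in which the jaws open and shut (so a half turn about z gives the same grasp; the last joint's range is limited). The gripper opens to 85 mm and grips with 20 to 120 N. Pads are 22 mm wide; open, the fingers measure 114 mm over their backs; the gripper's body (76 mm by 85 mm) begins 54 mm behind the grasp point. The pads swing forward as they close: fully open they stand 13 mm farther back than shut.
Start: joints at [1.089, 0.434, 0.025, 1.573, -0.012, 1.134, -0.075], TCP at [231.107, -580.717, 210.423] pointing down, gripper open.
Joint ranges: [-2.62, 2.62], [-0.44, 2.09], [-1.27, 1.32], [0.08, 2.57], [-1.32, 4.46], [0.12, 2], [-2.74, 2.74]. Speed limits (rad/s): [2.22, 2.22, 3.01, 3.01, 3.14, 3.14, 3.14].

## Interface

Orientations are given as a rotation vector (axis times angle).
In Python, from workcell import manip gives the robot as it stands. The module is installed in compiled form; this text tells all that it offers. Calls block until the motion is done:
- manip.goto(position, orientation): joint-space move of the TCP to a pose.
- manip.movel(position, max_speed=150, attitude=None): straight line of the TCP; attitude=None keeps the orientation; max_speed is the mean speed in mm/s.
- manip.move_j(angles): joint-space move.
- manip.set_gripper(opening, newtons=None): finger opening in mm; newtons is the grip in N (None keeps the last); returns when the fingers have stopped.
- manip.pause(seconds).
- manip.inverse_kinematics(position, orientation): joint angles nearest the present ones, or None.
- manip.get_image(name): name is "scene" or "side" or "wrist"; returns a dict with "img" (420x560x3 uint8, red, green, blue), "depth" (420x560 float32, mm along the optical axis (not along the pixel's ray), 0 where there is no reading), "vfov" (degrees; the focal length in pixels is half the picture's height over the tangent of half this angle, whatever the lens; pixels are square), "cx", "cy" (the principal point, pixels), "R" (3x3) and "t" (3): a world point X has camera coordinates R X + t; the wrist camera has in their place "mount" (4x4, takes a point from camera to tool coordinates, whose origin is the TCP and whose axes are the flange's). Camera axes: x right, y down, z forward; pixel columns grow to the right and rows downward; lengths in mm; the calibration is good to about 2 mm. A picture is of the moment at which its call begins: read the wrist's pose just before it.
A pose or a line that the arm cannot do raises manip.IKError and nothing moves.
- manip.hand_in(): hands the job in, once; it reports no verdict.
Readings, each from a call of its own:
- manip.read_clock(): time.
- manip.read_joint_pos(): joint angles.
- manip.read_qvel(): joint speeds.
- manip.read_effort(): joint torques, N m.
- manip.read_eef_pos(): TCP position.
- manip.read_tool_rot(): TCP orientation.
- manip.read_force(): force on the tool from outside, world axes, zero at the start.
- manip.read_moment(): the same for the moment, N m.
- manip.read_width(): finger opening in mm.
Only numpy, scipy, OpenCV 4.12 (cv2) and the standard library are available. Lean on these libraries where they do the work, as an engineer would, in place of code of your own. Each camera call takes 0.05 s, during which the arm holds its last target.

## Task

Turn the small indexing table by its bar knob one stop clockwise (seen from above), so that it clicks home with the next of its upright plates facing the fixed anvil. Then take the tapered feeler gauge out of its wooden stand and slide its blade straight down between that plate and the anvil's plate until it drags snugly on both (about 6 N of push, never forced), and finish while holding it there by its handle, still and upright at that depth, not let go. Leave the other things on the bench where they are.

Things in the scene. Friction and masses are not known exactly. Their poses are not given: they have to be found in the camera images.
- turret (a joint): angle of the indexing table about its upright axis, rad; grows clockwise seen from above. Six stops 60 degrees (1.047 rad) apart, held by a spring roller in a six-lobed wheel: let go, it snaps home from within 20 degrees of a stop. Starts near 0; one stop clockwise is 1.047. Passing the hump takes about 0.2 N m.
- turret_knob (a point): grip point of the black bar knob, on the table's axis 100 mm above the bench. The bar is 44 mm long along this frame's x, 12 thick along y, and reaches from 82 to 112 mm above the bench. The frame turns with the table. Under the bar: hub 28 mm across, then the drum (76 mm across, top at 66 mm) with the six plates round it (tops at 70 mm).
- table_base: the fixed round grey base of the indexing table, 156 mm across, 12 high, with a tongue along its -x that carries the anvil; origin under the table's axis, z up
- plate_1: the table's plate that must come to face the anvil, one of six alike; steel, 26 mm wide, 40 high, standing. Origin at the top middle of its rounded lip (radius 4 mm), on the outer face, 60 mm from the axis, 70 mm above the bench; x outward from the axis, z up. A spring (2 N per mm) lets it be pushed back along -x by up to 8 mm.
- anvil_plate: the fixed anvil's plate, of the same size and lip. Origin at the top middle of its lip, on the face that looks at the table, 70 mm above the bench; x points to the table's axis, y along the gap, z up. It too gives along -x up to 8 mm at 2 N per mm. The gap between the two lips differs: 4.5 to 6.5 mm; it is open down to 12 mm above the bench.
- gauge: steel taper feeler gauge, about 0.12 kg, upright in the stand. Origin at its handle's centre (20 mm in x, 26 in y, 50 high), z up; under the handle a collar 26x30x5 on the stand, then the blade, 62 long, 18 wide in y, thickness (x) 15 at the collar, 2.5 at the tip. In the gap its x lies along the anvil plate's x (either way). Snug: each plate spread 1 to 3 mm, a push of 3 to 8 N.
- gauge_tip (a point): middle of the gauge's blade end, 92 mm below the gauge's origin along its z
- stand: wooden block 64x64 mm, 72 high, fixed to the bench; origin at the centre of its underside, z up; the gauge's blade hangs in its through slot of 18 mm (x) by 21 mm (y)
- cap_1: bystander, to be left alone: black can capacitor, standing, 25x25x42 mm; origin at the middle of its underside
- screw_jar: bystander, to be left alone: glass jar of screws with metal lid, 56x56x67 mm; origin at the middle of its underside
- multimeter: bystander, to be left alone: pocket multimeter lying, 138x70x39 mm; origin at the middle of its underside
- battery_9v: bystander, to be left alone: block battery standing, 18x26x48 mm; origin at the middle of its underside
- bnc_adapter: bystander, to be left alone: small metal coaxial adapter lying, 16x40x14 mm; origin at the middle of its underside

How it is judged (in metres and radians):
On the way, in this order (a step that is already met when the one before it is completed fails the run):
1. the table stands one stop further clockwise (value of joint turret between 0.97 and 1.13 rad), for 0.3 s.
2. the gauge is held clear of its stand (contact force between the fingers and gauge above 2 N and z of gauge_tip in the frame of stand above 0.074 m), for 0.1 s.
3. the blade has entered between the two plates (z of gauge_tip in the frame of plate_1 below -0.01 m and z of gauge_tip in the frame of anvil_plate below -0.01 m and y of gauge_tip in the frame of anvil_plate between -0.01 and 0.01 m and x of gauge_tip in the frame of anvil_plate above -0.001 m and x of gauge_tip in the frame of plate_1 above -0.001 m), for 0.1 s.
At the end, for the whole second after the job is handed in: the table is at its next stop (within 0.08 rad); the blade stands at least 10 mm deep between that plate and the anvil's plate, pressing on each with 1 to 7.5 N, its tip clear of the base, within about 8 degrees of upright, still, and the fingers hold its handle (all of step 1 and all of step 3 and contact force between the fingers and gauge above 2 N and contact force between gauge and plate_1 between 1 and 7.5 N and contact force between gauge and anvil_plate between 1 and 7.5 N and height (world z) of gauge_tip above 0.015 m and contact force between gauge and stand below 0.1 N and angle between gauge's own z axis and vertical below 0.15 rad and linear speed of gauge below 0.01 m/s and velocity of joint turret below 0.1 rad/s); the arm keeps its last pose, push and grip.
It fails at once if the blade is forced: more than 9 N on a plate (contact force between gauge and plate_1 above 9 N or contact force between gauge and anvil_plate above 9 N).
It fails at once if the table is turned the wrong way or past the next stop (value of joint turret above 1.6 rad or value of joint turret below -0.5 rad).
It fails at once if a bystander is moved more than 30 mm (distance of any of cap_1, screw_jar, multimeter, battery_9v, bnc_adapter from where it was at the start of the episode above 0.03 m).
It also fails if it takes over 54 s, if anything falls off the work surface, if the arm or the gripper's body presses on something with over 40 N, if the wrist force passes 120 N, or if a joint passes its speed limit or range.

## Working session

There is one attempt and no reset: what is moved stays moved. The work goes in short steps, each a Python script; the robot and the scene stay as the last script left them, time stands still between calls to the robot, and variables do not carry over. Pictures are saved under pics/ and viewed, and the job is handed in when it is done.

```bash
mkdir -p pics
cat > h.py <<'E'
from workcell import manip
import numpy as np, cv2
def f(d): return d["img"].shape[0]/2/np.tan(np.radians(d["vfov"])/2)
def world(d,u,v,z=None):
    F=f(d); ray=np.array([(u-d["cx"])/F,(v-d["cy"])/F,1.0])
    R=np.array(d["R"]);t=np.array(d["t"])
    if z is None:
        return R.T@(ray*d["depth"][int(v),int(u)]-t)
    o=-R.T@t; r=R.T@ray
    return o+r*(z-o[2])/r[2]
def save(d,n,crop=None,s=1):
    im=d["img"][:,:,::-1]
    if crop: x0,y0,x1,y1=crop; im=im[y0:y1,x0:x1]
    im=cv2.resize(im,None,fx=s,fy=s,interpolation=cv2.INTER_CUBIC); cv2.imwrite("pics/"+n,im)
E
python3 - <<'E'
from h import *
import pickle
for n in ["scene","side","wrist"]:
    d=manip.get_image(n); save(d,n+"0.png"); pickle.dump(d,open(n+"0.pkl","wb"))
    print(n,{k:v for k,v in d.items() if k not in("img","depth")})
print(manip.read_clock(),manip.read_eef_pos(),manip.read_tool_rot(),manip.read_width(),manip.read_force(),manip.pinch_z)
E
```

```text
scene {'vfov': 42.79866880879489, 'cx': 278.31835595381585, 'cy': 200.81572703382872, 'R': array([[-0.48189097, -0.87620677, -0.00654205],
       [-0.48223236,  0.27143422, -0.83293182],
       [ 0.73159623, -0.39822753, -0.55333695]]), 't': array([296.47499152, 356.10820783, 917.47302924])}
side {'vfov': 56.73480747046352, 'cx': 289.29952473188104, 'cy': 213.445505938418, 'R': array([[-0.98479207, -0.1729048 , -0.01698553],
       [-0.07008   ,  0.48479004, -0.87181845],
       [ 0.15897601, -0.85736955, -0.48953456]]), 't': array([562.54394266,  99.84623195, 827.06691552])}
wrist {'vfov': 69.72139879558765, 'cx': 273.5189666877925, 'cy': 211.61260697163587, 'mount': array([[-2.77227011e-04, -9.53156882e-01, -3.02476249e-01,
         7.83817542e+01],
       [ 9.99999319e-01, -6.07103927e-04,  9.96569036e-04,
         1.66995768e-01],
       [-1.13352115e-03, -3.02475767e-01,  9.53156401e-01,
        -1.61537009e+02],
       [ 0.00000000e+00,  0.00000000e+00,  0.00000000e+00,
         1.00000000e+00]])}
0.15 [ 230.91147881 -580.35464781  209.82767384] [-3.08436187e+00 -5.91031962e-01  4.91249626e-04] 85.51085413999496 [0.09347191 0.12967785 0.34714435] 18.700000000000003
```

View pics/scene0.png

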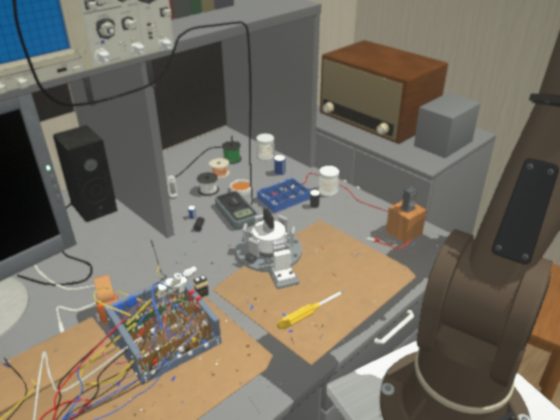

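View pics/side0.png

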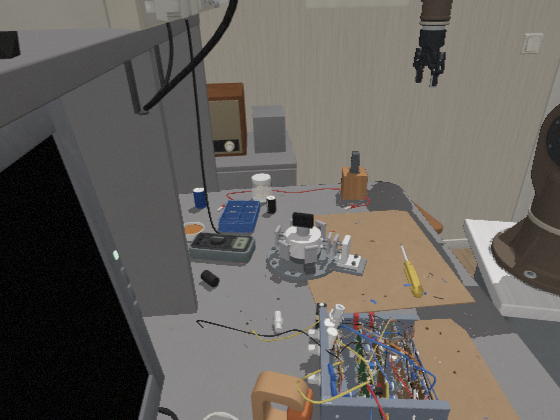

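View pics/wrist0.png

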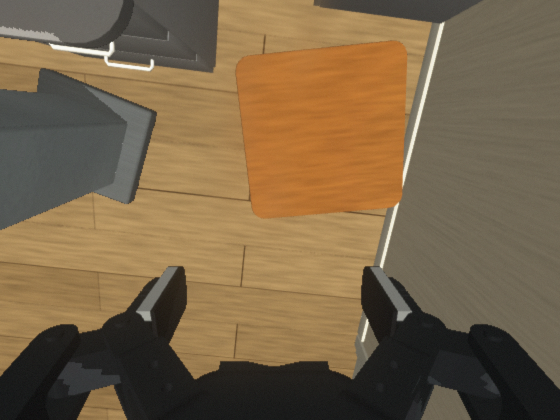

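Run:
```python
from h import *
import pickle
S=pickle.load(open("scene0.pkl","rb"));D=pickle.load(open("side0.pkl","rb"))
save(S,"s_t.png",(220,195,320,295),6);save(S,"s_g.png",(370,180,440,250),8)
save(D,"d_t.png",(255,200,375,290),6);save(D,"d_g.png",(325,145,385,215),8)
for n,d,u,v in [("knob",S,268,213),("gauge",S,408,198),("stand top",S,400,215),("knobD",D,303,215),("gaugeD",D,355,155),("base",S,285,280)]:
    print(n,world(d,u,v))
```

```text
knob [527.05028164  74.25515191 113.54579632]
gauge [ 424.64879436 -245.43693257  109.68091955]
stand top [ 419.89389017 -223.31610651   71.1684457 ]
knobD [526.99251967  80.64780629 113.40603329]
gaugeD [ 432.77039787 -239.31854534  125.83489861]
base [412.24679494  94.83117128  11.3058506 ]
```

View pics/s_t.png

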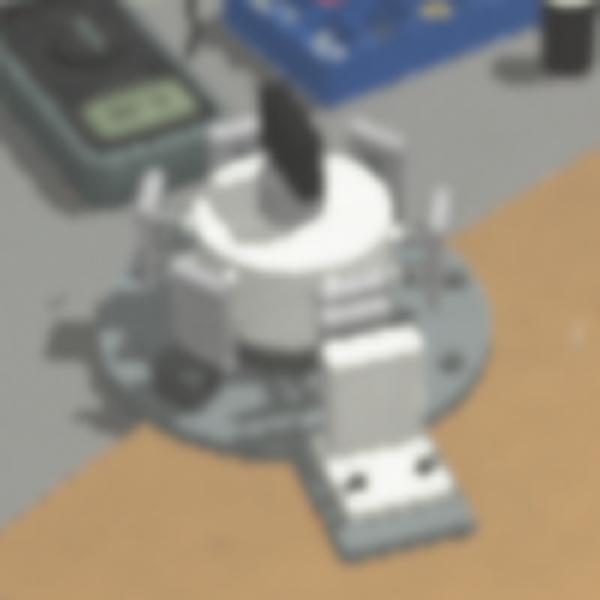

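View pics/s_g.png

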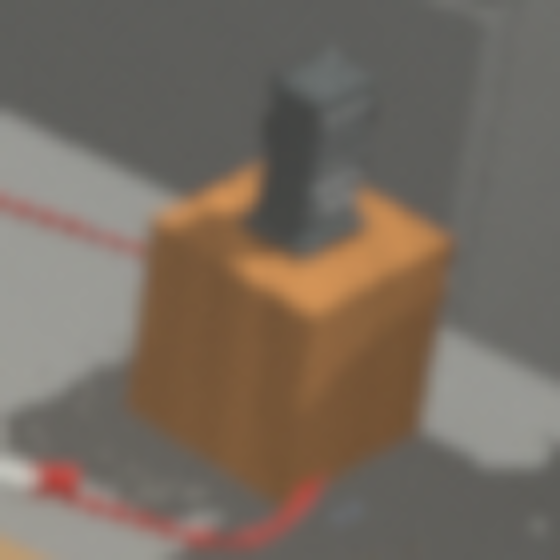

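View pics/d_t.png

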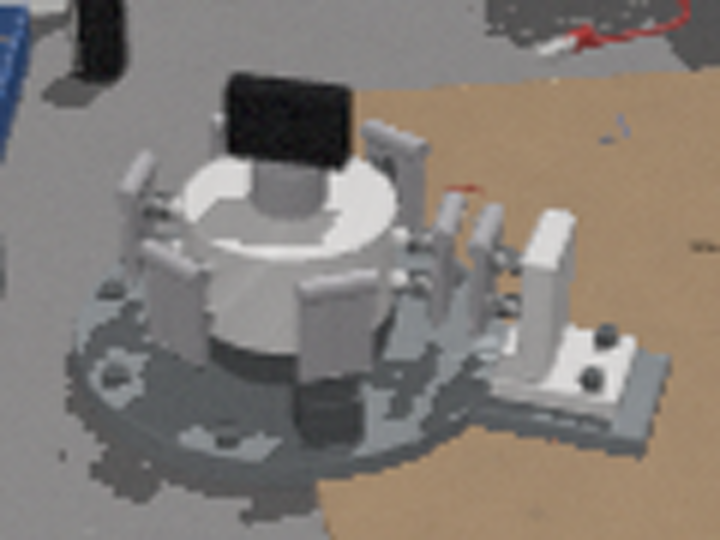

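View pics/d_g.png

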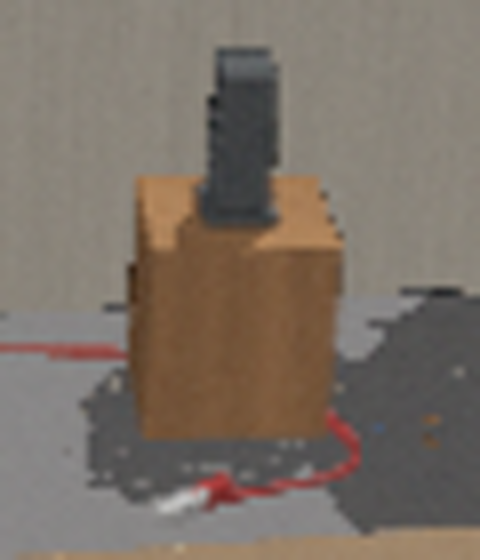

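```bash
cat >> h.py <<'E'
from scipy.spatial.transform import Rotation as Ro
def rv(deg):
    "tool down, tool x at angle deg in world xy"
    a=np.radians(deg); x=np.array([np.cos(a),np.sin(a),0]); z=np.array([0,0,-1.]); y=np.cross(z,x)
    return Ro.from_matrix(np.c_[x,y,z]).as_rotvec()
def wrist(n):
    p=np.array(manip.read_eef_pos());r=np.array(manip.read_tool_rot()); d=manip.get_image("wrist")
    T=np.eye(4);T[:3,:3]=Ro.from_rotvec(r).as_matrix();T[:3,3]=p
    C=T@np.array(d["mount"]); d["R"]=C[:3,:3].T; d["t"]=-C[:3,:3].T@C[:3,3]
    import pickle; pickle.dump(d,open(n+".pkl","wb")); return d
def tilt():
    R=Ro.from_rotvec(manip.read_tool_rot()).as_matrix(); return np.degrees(np.arctan2(R[1,0],R[0,0])),R[:,2]
def st():
    print("t %.2f"%manip.read_clock(),np.round(manip.read_eef_pos(),1),"yaw %.1f"%tilt()[0],"F",np.round(manip.read_force(),2),"M",np.round(manip.read_moment(),2),"w %.1f"%manip.read_width(),"q",np.round(manip.read_joint_pos(),2))
E
python3 - <<'E'
from h import *
import pickle
D=pickle.load(open("side0.pkl","rb"))
a=world(D,293.7,212.5,112);b=world(D,313.7,214.7,112);print(a,b,b-a)
manip.set_gripper(85)
for y in (180,120,90): print(y,manip.inverse_kinematics([527,78,85],rv(y)))
manip.goto([527,78,200],rv(180)); st()
d=wrist("w1");save(d,"w1.png")
E
```

```text
[547.72156631  70.62824566 112.        ] [506.04214232  73.86093881 112.        ] [-41.67942399   3.23269315   0.        ]
180 [ 0.31989313  0.55920386 -0.79008787  1.89476864  0.50316221  0.89721755
  0.8521839 ]
120 [ 0.25377688  0.52781359 -0.6887622   1.89986774  0.43332506  0.86695264
 -0.13175316]
90 [ 0.20324514  0.5081483  -0.61433475  1.90387236  0.38323676  0.84813249
 -0.60963415]
t 2.92 [527.3  76.8 199.8] yaw 179.9 F [-0.28 -0.42 -0.21] M [ 0.01 -0.01  0.01] w 85.0 q [ 0.39  0.43 -0.86  1.76  0.36  1.12  0.98]
```

View pics/w1.png

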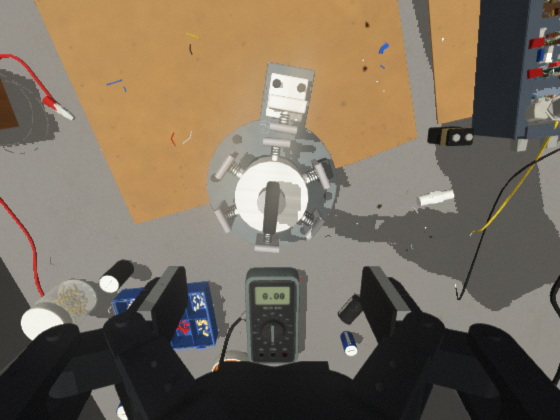

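Run:
```python
from h import *
import pickle
d=pickle.load(open("w1.pkl","rb")); save(d,"w1c.png",(200,55,340,260),4)
im=d["img"].astype(int); 
W=np.array([[world(d,u,v) for u in range(200,340)] for v in range(55,260)])
m=(im[55:260,200:340].max(2)<70)&(W[:,:,2]>95)
p=W[m]; print(m.sum(),p.mean(0),p.min(0),p.max(0)); c=np.cov(p[:,:2].T); w,v=np.linalg.eigh(c);print(w,np.degrees(np.arctan2(v[1,1],v[0,1])))
r=cv2.minAreaRect(p[:,:2].astype(np.float32));print(r)
# drum top white
m=(abs(W[:,:,2]-66)<3)&(im[55:260,200:340].min(2)>150); q=W[m][:,:2].astype(np.float32)
print("drum",cv2.minEnclosingCircle(q),m.sum())
```

```text
1 [450.92264848  77.31074961 361.36333588] [450.92264848  77.31074961 361.36333588] [450.92264848  77.31074961 361.36333588]
[nan nan] nan
((450.9226379394531, 77.31075286865234), (0.0, 0.0), 0.0)
drum ((511.2212219238281, 77.34027099609375), 79.512939453125) 4387<stdin>:7: RuntimeWarning: Degrees of freedom <= 0 for slice
  c *= np.true_divide(1, fact)
  c *= np.true_divide(1, fact)
```

View pics/w1c.png

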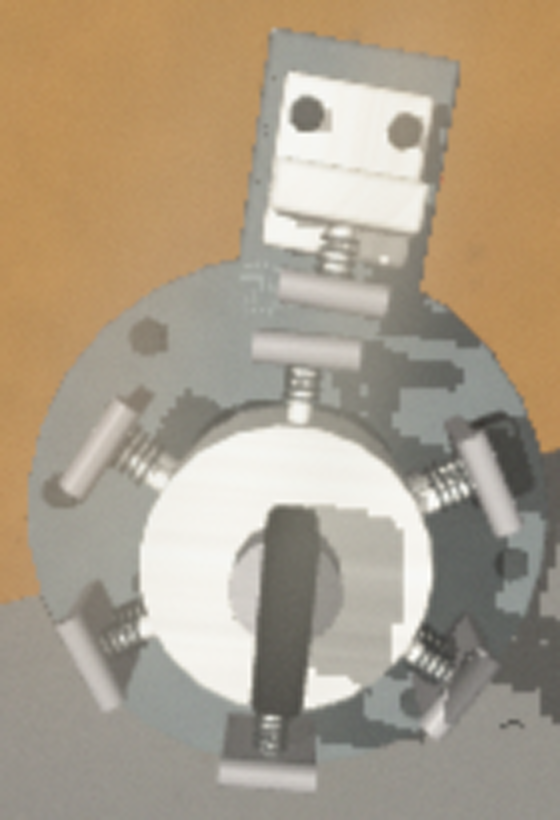

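Run:
```python
from h import *
import pickle
d=pickle.load(open("w1.pkl","rb"))
def P(u,v,z): return world(d,200+u/4,55+v/4,z)[:2]
for n,u,v,z in [("bar far L",254,712,112),("bar far R",301,716,112),("bar near L",270,512,112),("bar near R",318,514,112),
 ("anvil lip L",280,277,70),("anvil lip R",389,293,70),("anvil edge L",278,299,70),("anvil edge R",387,314,70),
 ("pl edge L",253,337,70),("pl edge R",361,343,70),("drum L",140,570,66),("drum R",433,570,66),("drum top",290,424,66),("drum bot",285,713,66),
 ("p1 out a",62,486,70),("p1 out b",125,397,70),
 ("base L",29,500,12),("tongue L",273,30,12),("tongue R",459,62,12)]:
    print(n,P(u,v,z).round(1), d["depth"][int(55+v/4),int(200+u/4)])
dd=P(454-172,0,0)
```

```text
bar far L [550.   67.8] 379.29117
bar far R [550.9  78.2] 377.73578
bar near L [504.8  71.7] 276.44284
bar near R [505.2  81.8] 302.80237
anvil lip L [458.3  73.6] 282.65005
anvil lip R [461.9  99. ] 339.48877
anvil edge L [463.2  73.1] 284.9391
anvil edge R [466.7  98.6] 341.75116
pl edge L [471.8  67.1] 0.0
pl edge R [473.3  92.6] 286.87988
drum L [529.6  37.6] 309.36563
drum R [529.7 111.8] 362.01367
drum top [492.8  75.8] 297.42365
drum bot [568.5  74.2] 269.86438
p1 out a [507.2  20. ] 297.3054
p1 out b [485.7  36.3] 299.46594
base L [522.6  -1.4] 357.69315
tongue L [397.4  71.4] 318.87216
tongue R [405.2 120.5] 321.56158
```

Run:
```python
from h import *
manip.set_gripper(50,60)
manip.goto([529,75,140],rv(175.1)); st()
manip.movel([529,75,82],max_speed=100); st()
manip.set_gripper(0,60); st()
for y in (159,143,127,110.5):
    manip.goto([529,75,82],rv(y)); st()
d=wrist("w2");save(d,"w2.png")
```

```text
t 3.77 [528.2  75.  139.7] yaw 175.2 F [0.56 0.22 0.56] M [ 0.02 -0.04 -0.02] w 50.2 q [ 0.35  0.49 -0.81  1.83  0.41  1.    0.85]
t 4.50 [529.4  75.3  82.6] yaw 175.1 F [-0.5  -0.52  0.9 ] M [-0.03 -0.01  0.01] w 50.0 q [ 0.31  0.56 -0.76  1.89  0.49  0.89  0.79]
t 4.93 [529.3  74.2  82.7] yaw 175.1 F [-1.85 -3.74  7.09] M [-0.61  0.39 -0.1 ] w 10.5 q [ 0.31  0.56 -0.76  1.89  0.49  0.89  0.79]
t 5.28 [529.3  74.4  82.7] yaw 159.3 F [-1.38 -5.3   8.13] M [-0.89  0.45  0.15] w 10.1 q [ 0.26  0.53 -0.69  1.9   0.44  0.87  0.55]
t 5.61 [529.4  74.5  82.7] yaw 143.3 F [-1.62 -3.04  7.79] M [-0.59  0.33 -0.03] w 10.1 q [ 0.21  0.51 -0.62  1.9   0.39  0.85  0.32]
t 5.95 [529.6  74.6  82.7] yaw 127.3 F [-1.21 -2.73 12.75] M [-0.76  0.08 -0.17] w 9.7 q [ 0.16  0.5  -0.55  1.91  0.35  0.83  0.08]
t 6.29 [529.7  74.7  82.7] yaw 110.8 F [-0.73 -3.22  8.64] M [-0.65  0.22  0.03] w 9.9 q [ 0.11  0.48 -0.47  1.91  0.3   0.82 -0.16]
```

View pics/w2.png

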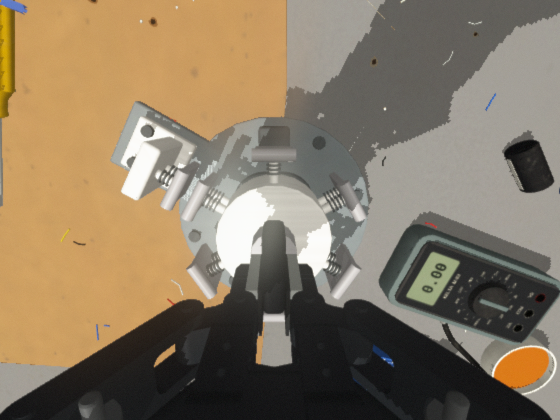

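Run:
```python
from h import *
p=manip.read_eef_pos()
manip.set_gripper(45,60)
manip.movel([p[0],p[1],135],max_speed=150); st()
manip.goto([453,9,140],rv(81)); manip.pause(0.2); st()
d=wrist("w3");save(d,"w3.png"); save(d,"w3c.png",(215,70,335,170),6)
```

```text
t 7.28 [529.6  74.6 134.7] yaw 110.5 F [-0.82 -0.64 -0.43] M [ 0.03  0.03 -0.01] w 45.4 q [ 0.14  0.42 -0.5   1.86  0.25  0.93 -0.12]
t 7.96 [453.6   9.8 139.6] yaw 81.1 F [ 0.64  0.13 -1.19] M [ 0.02  0.   -0.03] w 45.0 q [ 0.2   0.27 -0.4   2.04  0.14  0.85 -0.44]
```

View pics/w3.png

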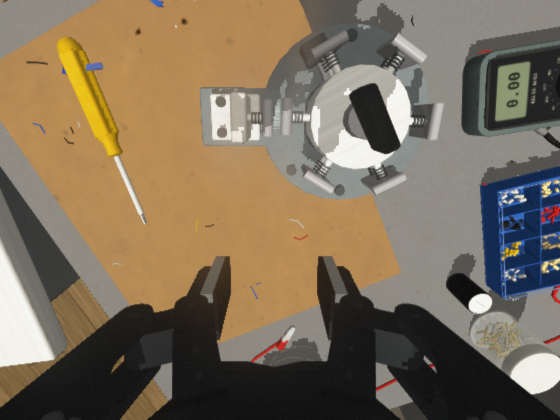

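View pics/w3c.png

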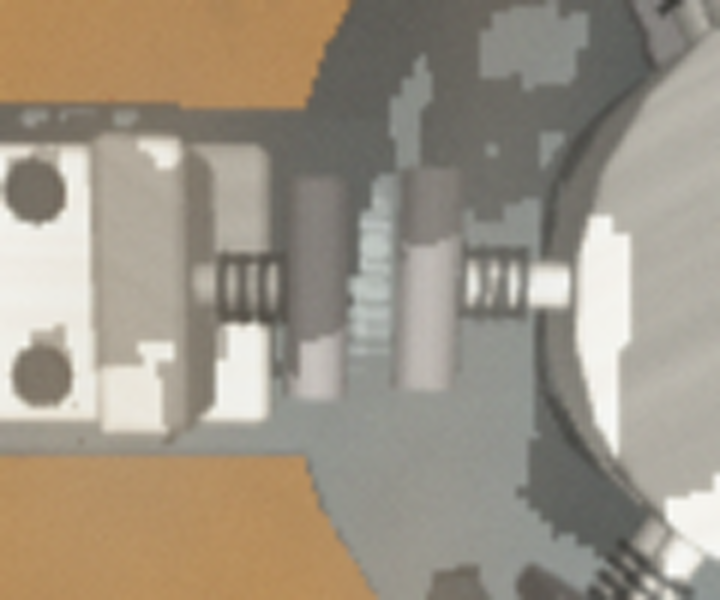

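```bash
python3 - <<'E'
from h import *
import pickle
d=pickle.load(open("w3.pkl","rb"))
P=lambda u,v,z: world(d,215+u/6,70+v/6,z)[:2].round(1)
for n,u,v in [("anv edge",347,288),("pl edge",397,280),("anv top",346,178),("anv bot",345,398),("pl top",403,168),("pl bot",394,390),("anvL top",292,178),("anvL bot",287,398),("plR top",462,168),("plR bot",457,388)]: print(n,P(u,v,68))
a=P(345,100,12)
# drum centre
im=d["img"]
E
python3 - <<'E'
from h import *
# stand look: camera over stand
from h import *
manip.set_gripper(60,60)
print(manip.inverse_kinematics([425,-240,82],rv(80)))
manip.goto([412,-310,190],rv(81)); manip.pause(0.2); st()
d=wrist("w4");save(d,"w4.png"); save(d,"w4c.png",(215,50,335,170),6)
E
```

```text
anv edge [465.9  84.9]
pl edge [472.1  84.9]
anv top [467.7  97.5]
anv bot [463.6  72. ]
pl top [474.7  97.6]
pl bot [469.8  72. ]
anvL top [461.3  98.5]
anvL bot [456.4  73.1]
plR top [481.7  96.5]
plR bot [477.6  71. ]
[ 0.60864578  0.3911138  -0.26118214  2.03276963  0.14730597  0.73513434
  0.08224329]
t 9.74 [ 412.6 -308.7  189.9] yaw 81.1 F [-0.11  0.09  0.02] M [-0.06 -0.03 -0.01] w 59.8 q [ 0.76  0.3  -0.27  1.85  0.09  1.01  0.29]
```

View pics/w4.png

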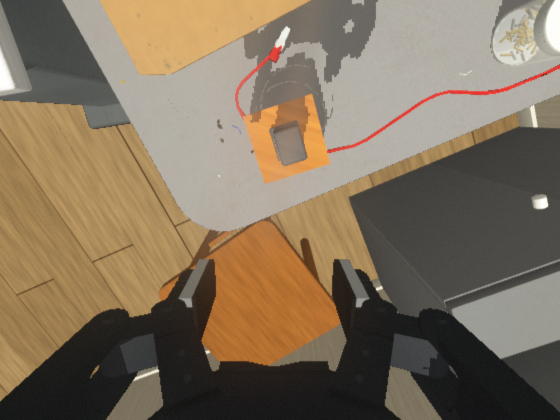

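View pics/w4c.png

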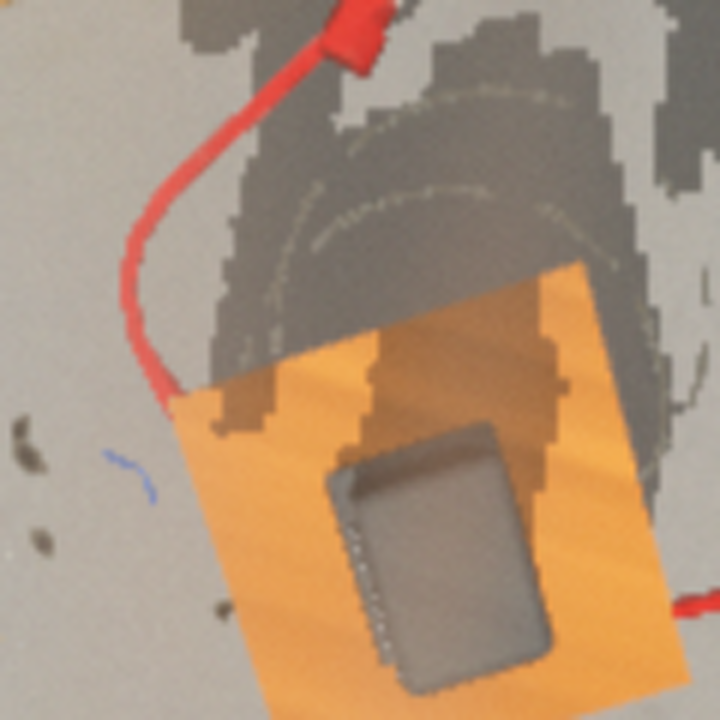

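Run:
```python
from h import *
import pickle
d=pickle.load(open("w4.pkl","rb"))
P=lambda u,v,z: world(d,215+u/6,50+v/6,z)[:2].round(1)
q=[P(350,490,127),P(500,450,127),P(552,640,127),P(410,690,127)];print(q,np.mean(q,0))
e=q[1]-q[0];print(np.hypot(*e),np.degrees(np.arctan2(e[1],e[0])));e=q[1]-q[2];print(np.hypot(*e),np.degrees(np.arctan2(e[1],e[0])))
for u,v in [(175,395),(583,262),(690,680)]:print("stand",P(u,v,72))
a,b,c=P(175,395,72),P(583,262,72),P(690,680,72);print((a+c)/2,b-a,c-b)
print(world(d,215+470/6,50+600/6))
```

```text
[array([ 423.8, -242.9]), array([ 442.2, -241.1]), array([ 445.6, -264.3]), array([ 427.5, -267.7])] [ 434.775 -254.   ]
18.487833837418574 5.587243964204388
23.447814397081896 98.3374444388468
stand [ 400.1 -228.1]
stand [ 461.5 -219.2]
stand [ 470.9 -281.6]
[ 435.5  -254.85] [61.4  8.9] [  9.4 -62.4]
[ 436.40790149 -258.1694353   125.33591819]
```

Run:
```python
from h import *
manip.goto([435,-254.5,160],rv(98.3)); st()
manip.movel([435,-254.5,83.5],max_speed=120); st()
manip.set_gripper(0,50); manip.pause(0.2); st()
p=manip.read_eef_pos()
manip.movel([p[0],p[1],175],max_speed=120); manip.pause(0.3);st()
d=wrist("w5");save(d,"w5.png"); D=manip.get_image("scene"); save(D,"s5.png",(340,120,460,240),5)
```

```text
t 10.17 [ 435.3 -252.8  159.5] yaw 98.5 F [ 0.26  0.4  -0.06] M [-0.06 -0.02  0.02] w 60.0 q [ 0.7   0.32 -0.36  1.91  0.14  0.94  0.43]
t 10.95 [ 435.4 -255.    84.1] yaw 98.3 F [-0.01 -0.51  0.21] M [ 0.03 -0.06 -0.03] w 59.8 q [ 0.68  0.42 -0.33  1.99  0.19  0.76  0.38]
t 11.59 [ 435.3 -254.8   84.1] yaw 98.3 F [-2.64 -0.3   6.66] M [-0.01  0.37  0.01] w 19.1 q [ 0.68  0.42 -0.33  1.99  0.19  0.76  0.38]
t 12.81 [ 435.1 -254.6  174.5] yaw 98.3 F [ 0.45 -0.   -1.11] M [ 0.02 -0.03  0.1 ] w 19.0 q [ 0.71  0.3  -0.36  1.89  0.13  0.97  0.44]
```

View pics/w5.png

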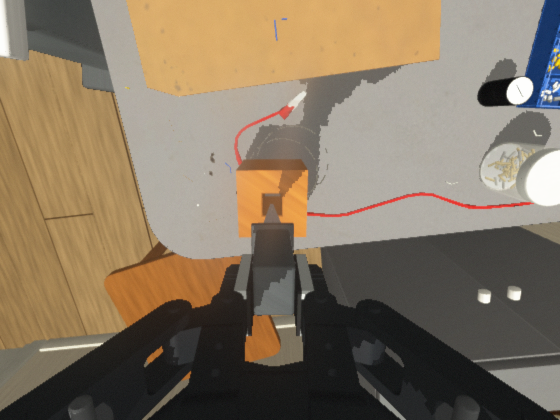

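View pics/s5.png

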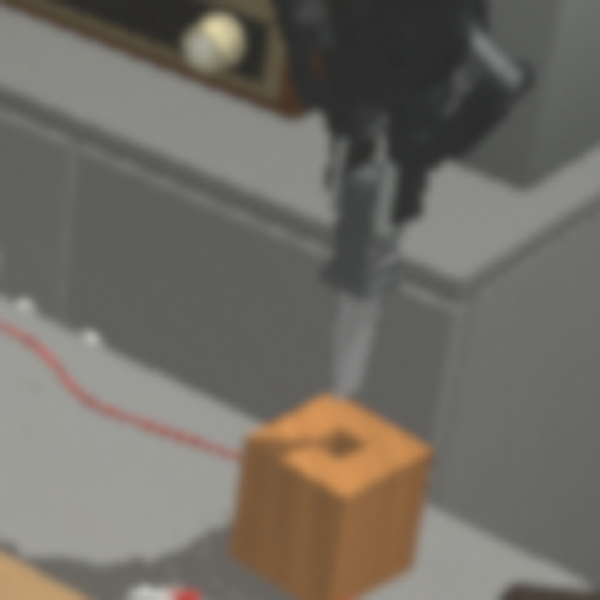

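Run:
```python
from h import *
manip.goto([469,85,165],rv(80.5)); manip.pause(0.2);st()
manip.movel([469,85,149],max_speed=80); manip.pause(0.3);st()
d=wrist("w6");save(d,"w6.png",(180,100,380,260),4); D=manip.get_image("side"); save(D,"d6.png",(280,170,390,280),7)
S=manip.get_image("scene"); save(S,"s6.png",(220,165,320,295),5)
```

```text
t 14.40 [469.3  83.9 165. ] yaw 80.4 F [-0.71  0.91 -1.72] M [ 0.01 -0.02  0.  ] w 19.2 q [ 0.12  0.29 -0.5   1.95  0.17  0.94 -0.63]
t 15.05 [469.2  85.1 149.3] yaw 80.5 F [-0.83 -0.31 -0.82] M [-0.04 -0.01  0.02] w 19.1 q [ 0.11  0.31 -0.49  1.97  0.19  0.9  -0.65]
```

View pics/w6.png

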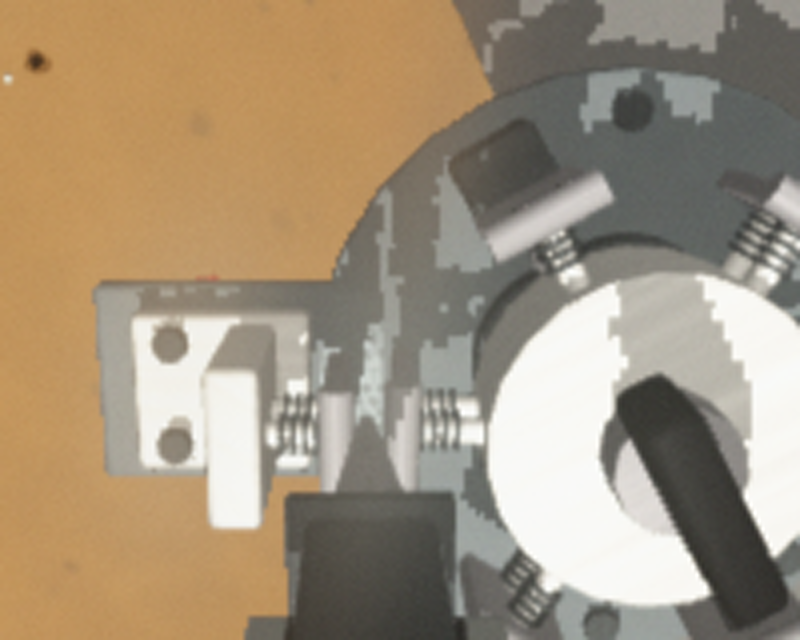

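View pics/d6.png

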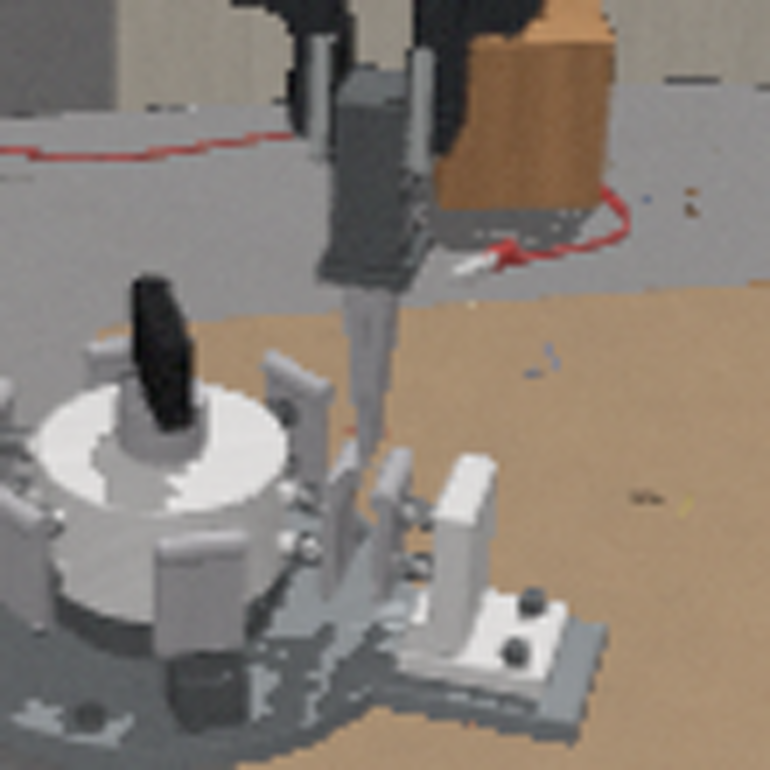

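View pics/s6.png

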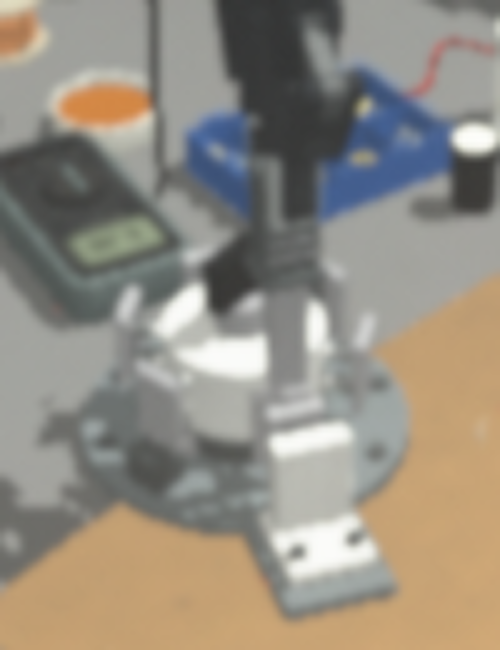

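```bash
cat >> h.py <<'E'
A=np.radians(-9.5); AX=np.array([np.cos(A),np.sin(A)]); AY=np.array([-np.sin(A),np.cos(A)])
def favg(n=12,dt=0.02):
    F=[];
    for i in range(n): F.append(manip.read_force()); manip.pause(dt)
    F=np.mean(F,0); return np.array([F[:2]@AX,F[:2]@AY,F[2]])
E
python3 - <<'E'
from h import *
print(manip.read_clock()); b=favg(20); print("bias",b); np.save("bias.npy",b)
for z in (140,134,128):
    manip.movel([469,85,z],max_speed=60); manip.pause(0.15); print(z,np.round(favg()-b,2),np.round(manip.read_eef_pos(),1),round(manip.read_clock(),2))
E
```

```text
15.2
bias [ 0.01043786  0.09138982 -1.21475359]
140 [ 0.17 -0.23 -0.11] [469.1  85.  140.1] 16.18
134 [ 0.09 -0.39 -0.13] [469.1  85.  134.1] 16.78
128 [-0.16  0.24 -0.15] [469.   85.  128.1] 17.38
```

Run:
```python
from h import *
b=np.load("bias.npy")
for z in (125,122,119,116):
    manip.movel([469,85,z],max_speed=40); manip.pause(0.15); f=favg()-b; print(z,np.round(f,2),np.round(manip.read_eef_pos(),1),round(manip.read_clock(),2))
    if f[2]>3 or abs(f[0])>2.5: break
```

```text
125 [ 0.08 -0.33 -0.46] [469.  85. 125.] 17.98
122 [ 0.54  0.06 -0.59] [469.  85. 122.] 18.58
119 [ 0.92  0.02 -1.  ] [469.  85. 119.] 19.18
116 [ 0.89  0.32 -1.75] [468.9  85.  116. ] 19.78
```

Run:
```python
from h import *
b=np.load("bias.npy"); st()
for i in range(6): print(np.round(favg(6)-b,2))
D=manip.get_image("side"); save(D,"d7.png",(280,170,390,280),7)
d=wrist("w7");save(d,"w7.png",(180,100,380,260),4)
```

```text
t 19.78 [468.9  85.  116. ] yaw 80.5 F [-0.03 -0.48 -2.58] M [ 0.08 -0.21 -0.01] w 19.0 q [ 0.09  0.35 -0.48  2.01  0.22  0.83 -0.68]
[ 0.89  0.2  -1.53]
[ 0.58  0.2  -1.49]
[ 0.68  0.45 -1.29]
[ 0.69  0.06 -1.56]
[ 0.43  0.14 -1.63]
[ 0.5   0.64 -1.77]
```

View pics/d7.png

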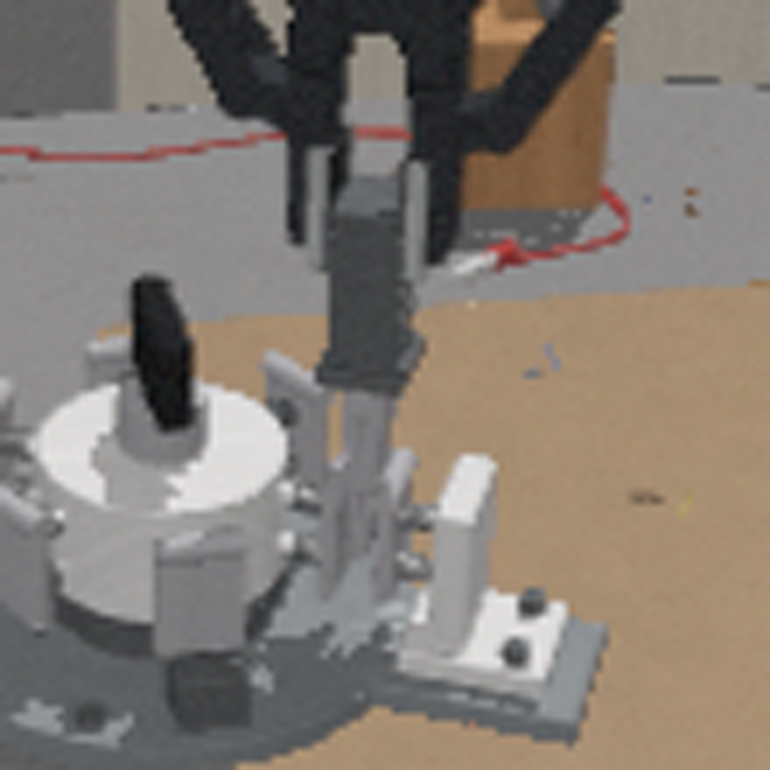

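View pics/w7.png

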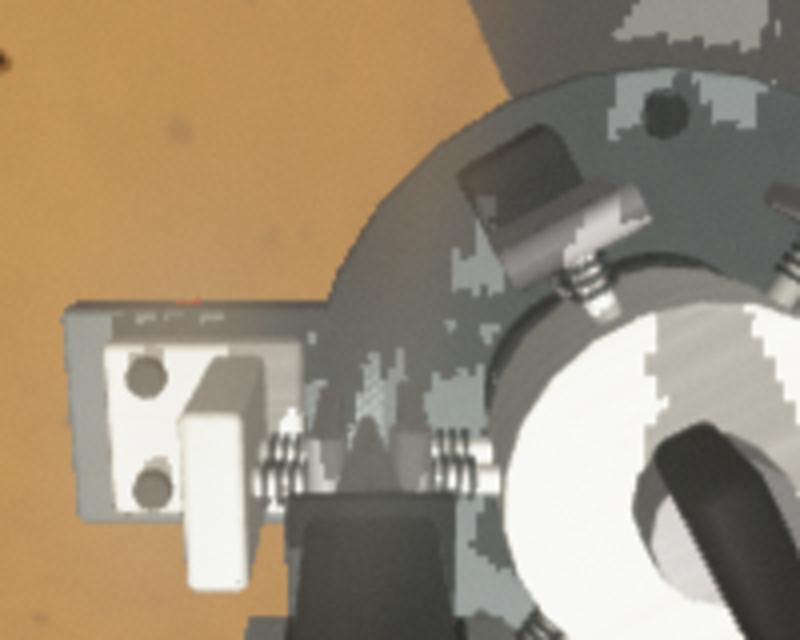

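Run:
```python
from h import *
b=np.load("bias.npy")
for z in (114,112,110,108):
    manip.movel([469.1,85,z],max_speed=12); r=np.round(manip.read_force(),1); manip.pause(0.15); f=favg()-b; print(z,r,np.round(f,2),np.round(manip.read_eef_pos(),1),np.round(manip.read_moment(),2),round(manip.read_clock(),2))
    if abs(f[2])>5 or abs(f[0])>2.5: break
```

```text
114 [ 0.3  0.1 -1.4] [ 0.43  0.49 -0.3 ] [469.1  85.  114. ] [ 0.12 -0.17 -0.04] 21.15
112 [ 0.3  0.5 -0.3] [ 0.34 -0.    0.03] [469.1  85.  111.9] [ 0.11 -0.17 -0.03] 21.82
110 [ 0.6 -1.1 -0.2] [0.27 0.1  0.42] [469.1  85.  110. ] [ 0.09 -0.11 -0.01] 22.48
108 [0.4 0.7 0.2] [-0.12  0.34  0.62] [469.1  85.  108. ] [ 0.1  -0.1   0.01] 23.15
```

Run:
```python
from h import *
b=np.load("bias.npy")
for z in (106.5,105):
    manip.movel([469.1,85,z],max_speed=8); r=np.round(manip.read_force(),1); manip.pause(0.15); f=favg(20)-b; print(z,r,np.round(f,2),np.round(manip.read_eef_pos(),1),np.round(manip.read_moment(),2),round(manip.read_clock(),2))
    if abs(f[2])>5 or abs(f[0])>2.5: break
D=manip.get_image("side"); save(D,"d8.png",(280,190,390,280),7)
d=wrist("w8");save(d,"w8.png",(200,140,320,250),6)
```

```text
106.5 [0.2 0.2 1.8] [0.04 0.2  2.63] [469.1  85.  106.5] [ 0.1  -0.01 -0.08] 23.97
105 [0.4 1.1 2.2] [0.18 0.32 2.41] [469.1  85.  105. ] [ 0.08 -0.06 -0.05] 24.78
```

View pics/d8.png

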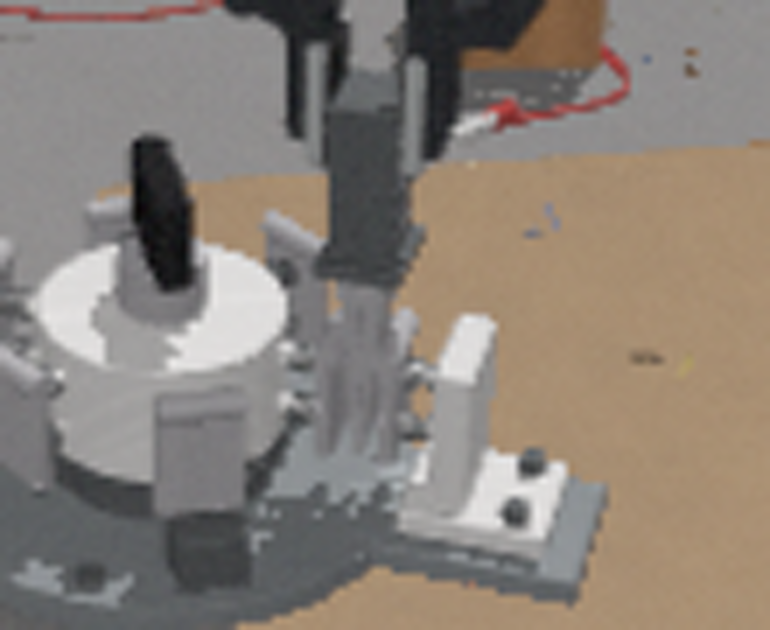

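View pics/w8.png

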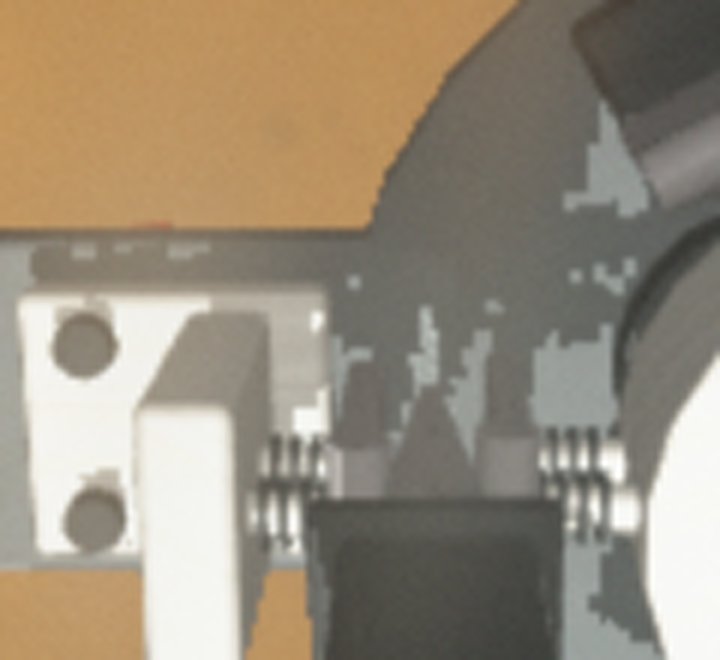

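Run:
```python
from h import *
b=np.load("bias.npy")
for z in (104,103):
    manip.movel([469.1,85,z],max_speed=5); r=np.array(manip.read_force())[2]-b[2]; manip.pause(0.15); f=favg(20)-b; print(z,round(r,2),np.round(f,2),np.round(manip.read_eef_pos(),1),np.round(manip.read_moment(),2),round(manip.read_clock(),2))
manip.pause(0.5); print(np.round(favg(20)-b,2)); st(); print(tilt())
d=wrist("w9");save(d,"w9.png")
```

```text
104 3.93 [-0.24  0.02  4.46] [469.1  85.  104. ] [ 0.02 -0.04 -0.04] 25.72
103 4.06 [0.   0.28 3.47] [469.  85. 103.] [ 0.08  0.01 -0.04] 26.55
[-0.06  0.2   2.46]
t 27.38 [469.1  85.  103. ] yaw 80.5 F [-0.1   0.22  1.64] M [ 0.1  -0.06 -0.01] w 19.0 q [ 0.08  0.37 -0.47  2.02  0.23  0.8  -0.69]
(np.float64(80.49965917882191), array([-9.89411043e-05, -8.78232177e-06, -9.99999995e-01]))
```

View pics/w9.png

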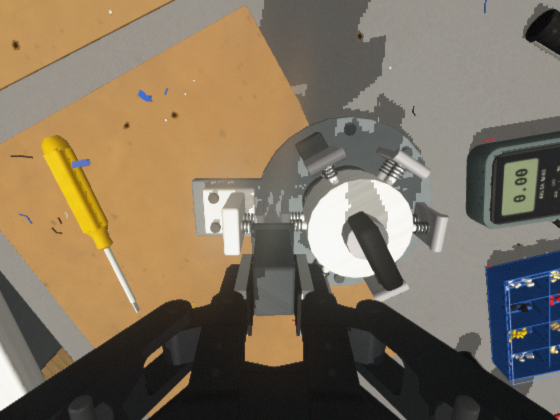

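```bash
python3 -c "
from h import *
manip.hand_in(); st()"
```

```text
the job is handed in; nothing more can be done
the job is handed in; nothing more can be done
```

I turned the table one stop clockwise and slid the feeler gauge down between the next plate and the anvil. I handed in at about 27 s with the gripper still holding it by the handle; no verdict came back.

**What my last checks showed:**
- **Table:** after I let go of the knob, the next plate squarely faced the anvil plate in the wrist pictures. The joint angle has no direct reading.
- **Gap:** it measured about 6.2 mm before insertion.
- **Depth:** the tip should be about 29 mm above the bench, roughly 41 mm below the lip tops. This is worked out from the tool height.
- **Spread:** the blade's taper gives about 2 mm, or about 4 N, on each plate. An earlier picture, taken 2 mm higher, agreed with this.
- **Centring:** the sideways force was about 0 N, so the two plates are evenly loaded.
- **Attitude:** the tool was vertical and holding position at the final depth, with the grip steady on the handle at 19.0 mm finger opening.
- **Bystanders:** I touched none of them knowingly, but made no final position check.

**What disagreed:**
- **Push:** it read about 4 N at the end of the slow descent. It then relaxed to about 2.5 N at rest, below the 6 N you asked for and under the 3 N lower limit given for snug. I attribute this to friction relaxing, and judged the fit by spread and depth instead.
- **Early force reading:** after faster steps earlier in the descent, the vertical force read slightly negative, to about -1.7 N. This is probably friction after an overshoot; it went away with slower steps.
- **Hover picture:** a rough measurement while hovering above the gap gave about 8 mm. I put that down to blurred edges and did not use it.

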